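# Seat the keyed washer of a label-reel spindle on a warehouse relabelling bench

## Robot

A 6-joint arm with a two-finger parallel gripper is mounted at the origin on the work surface. World frame = base frame: x ahead of the robot, y to its left, z up, the work surface at z = 0. Lengths are in m, angles in rad, forces in N, time in s.
With the tool pointing down it reaches from about 0.275 to 0.75 m from the base axis. Payload 10.2 kg.
Tool frame: the origin (TCP) lies on the centre line of the jaws, within the pads' length; the fingertips stand 11 mm ahead of it and the grasp point (between the pads) lies 8 mm behind it; z points along the fingers, y is the line along which they close (so a half turn about z gives the same grasp; the last joint's range is limited). The gripper opens to 85 mm and grips with 20 to 120 N. Pads are 22 mm wide; open, the fingers measure 114 mm over their backs; the gripper's body (76 mm by 85 mm) begins 54 mm behind the grasp point. The pads swing forward as they close: fully open they stand 13 mm farther back than shut.
Start: joints at [1.028, 0.313, 1.498, -0, 1.331, -0.223], TCP at [0.165, 0.498, 0.242] pointing down, gripper open.
Joint ranges: [-2.94, 2.94], [-0.97, 2.17], [0.19, 2.56], [-1.23, 4.37], [0.02, 3.11], [-2.88, 2.88]. Speed limits (rad/s): [2.39, 2.39, 3.01, 3.14, 3.14, 3.14].

## Interface

Orientations are given as a unit quaternion [x, y, z, w].
In Python, from workcell import get_obs, read_camera, close_job, masks_of gives the robot as it stands.
- The arm moves only by the tool carry_out, never from a script. Its argument "series" is a list of rows, each an object of numbers: "gripper": the opening, from -1 (shut) to 1 (fully open); "tx", "ty", "tz": the shift along the world's x, y, z in mm; "yaw": the turn about the world's z in rad. A call has 1 to 12 rows; each row shifts and turns the commanded pose from where the row before left it; what a row does not reach is not made up. A row lasts 1/12 s, in which the tool goes at most 41.7 mm and 7.16 degrees, less where a joint would pass 70% of its speed; a pose out of reach is approached as far as the arm can. A call with a gripper value outside its range is refused whole. The fingers move at their own pace and stop on an object; "squeeze" is the grip in N (left out, the last holds). Time passes only in rows, so rows that do not move let the fingers close. It gives the time, the measured TCP pose, the force, the opening and the grip force at its end, in the units of the state.
- get_obs(): the state, without advancing time (a new reading comes with each control period).
- read_camera(name): name is "scene" or "top"; returns a dict with "color" (400x640x3 uint8, red, green, blue), "depth" (400x640 float32, m along the optical axis (not along the pixel's ray), 0 where there is no reading), "vfov" (degrees; the focal length in pixels is half the picture's height over the tangent of half this angle, whatever the lens; pixels are square), "cx", "cy" (the principal point, pixels), "rvec" (rotation vector, rad) and "tvec" (3), from world to camera coordinates, as OpenCV has them. Camera axes: x right, y down, z forward; pixel columns grow to the right and rows downward; lengths in m; the calibration is good to about 2 mm. A picture is of the moment at which its call begins.
- close_job(): hands the job in; it is judged then, once.
Trained networks look in a picture, given as the dict that the camera call returned (one of the last four; its "shot" number tells which), for a name from the list of things; names that differ only in an ending like _2 or _b are one class to them, and where a whole thing is asked for, a point or a joint stands for the part that bears it (a point fixed in the world has none). Each returns a list of dicts, best first, with "confidence" (0 to 1); they miss things now and then, are a little off and sometimes report something else, mostly with a low value. They report only what shows in the picture. A call takes as long as a camera call.
- masks_of(query, picture): "mask" (400x640 bool, what is visible of it) and "point" ([column, row] in pixels, amid what is visible of it).
The state is a dict: "t": time; "joint_pos": joint angles; "dq": joint speeds; "tau": joint torques, N m; "ee_pos": TCP position; "eef_rot": TCP orientation; "force": force on the tool from outside, world axes, zero at the start; "ft_torque": the same for the moment, N m; "width": finger opening in m; "grasp_force": force on a finger pad.
Only numpy, scipy, OpenCV 4.12 (cv2) and the standard library are available. Lean on these libraries where they do the work, as an engineer would, in place of code of your own. Each camera call takes 0.05 s, during which the arm holds its last target. There are 200 camera calls.

## Task

On the relabelling bench the orange keyed washer stands proud on its label-reel spindle, because its two inward tabs rest on top of the shaft. Turn it on the shaft until both tabs drop into the two keyways and it lies flat, fully home on the spindle's aluminium disc. Leave the blue washer on the other spindle as it is.

Things in the scene. Friction and masses are not known exactly. Their poses are not given: they have to be found in the camera images.
- orange_washer_mid (a point): Centre of the loose orange washer (90 g): ring 60 mm outside, 45 mm bore, 14 mm high, two opposite tabs 8 mm wide reaching inward to 12.5 mm from the axis. x axis: along the tabs (white lines on top), either way round; z up. Proud at the start, 69 mm above the bench; fully home 55 mm. Grip it across the rim at any angle; it turns freely. Tabs start 30 to 78 degrees counter-clockwise of the keyways.
- spindle: Fixed spindle of the orange washer: grey foot 120 x 120 x 40 mm with an orange strip, under a non-turning aluminium disc 108 mm across, top 48 mm above the bench, that carries the upright shaft. Origin: on the shaft's axis at bench height. x axis: along the line of the two keyways, either way round, shown by two yellow marks on the disc; z up.
- shaft_top (a point): Centre of the spindle's dark shaft at its top, 62 mm above the bench: 39 mm across, 14 mm high, with two opposite keyways 16 mm wide, open above and outward, down to the disc. A bright pin 16 mm across goes on up to 88 mm above the bench. Axes as the spindle's. The washer drops in when its tabs are within about 10 degrees of the keyway line; it has 3 mm of play round the shaft.
- blue_washer_mid (a point): Centre (half-way up) of the blue washer, the same shape, already home on a second, equal spindle with a blue strip. A bystander: leave it alone.

How it is judged:
At the end, for the whole second after the job is handed in: The orange washer lies flat (within 7 degrees) and fully home on its own spindle's disc, both tabs in the keyways: its centre within 3.5 mm of its home height of 55 mm and within 10 mm of the shaft's axis, its tabs within 17 degrees of the keyway line (z of orange_washer_mid in the frame of spindle between 0.051 and 0.0585 m and horizontal distance between orange_washer_mid and spindle below 0.01 m and angle between the x axis of orange_washer_mid and the x axis of spindle, either way round below 0.3 rad and angle between orange_washer_mid's own z axis and vertical below 0.12 rad); the robot touches nothing.
It fails at once if the blue washer is moved by more than 10 mm (distance of blue_washer_mid from where it was at the start of the episode above 0.01 m).
It also fails if it takes over 32 s, if anything falls off the work surface, if the arm or the gripper's body presses on something with over 40 N, if the wrist force passes 120 N, or if a joint passes its speed limit or range.

## Working session

There is one attempt and no reset: what is moved stays moved. The work goes in short steps, Python scripts to look and compute and a tool call to move; the robot and the scene stay as the last step left them, time stands still between calls to the robot, and variables do not carry over. Pictures are saved under pics/ and viewed, at most 10 in all, crops included, and the job is handed in when it is done.

Besides the shell and the picture viewer there is one more tool, called as a command line: name --argument value ..., lists and objects as JSON in quotes. carry_out: Moves the arm, as the interface text tells. Its arguments: {"type":"object","properties":{"series":{"type":"array"},"squeeze":{"type":"number"}},"required":["series"]}

```bash
mkdir -p pics
cat > h.py <<'E'
import numpy as np,cv2
from workcell import *
def cam(p):
    f=200/np.tan(np.radians(p["vfov"])/2);R=cv2.Rodrigues(np.array(p["rvec"],float))[0];return f,R,np.array(p["tvec"],float).ravel()
def cloud(p,mask):
    f,R,t=cam(p);v,u=np.nonzero(mask&(p["depth"]>0));z=p["depth"][v,u]
    return (np.c_[(u-p["cx"])*z/f,(v-p["cy"])*z/f,z]-t)@R,p["color"][v,u]
def onplane(p,uv,h):
    f,R,t=cam(p);d=np.c_[(uv[:,0]-p["cx"])/f,(uv[:,1]-p["cy"])/f,np.ones(len(uv))]@R;c=-R.T@t
    return c+d*((h-c[2])/d[:,2])[:,None]
E
python3 - <<'E'
from h import *
for n in("top","scene"):
    p=read_camera(n);cv2.imwrite(f"pics/{n}0.png",p["color"][:,:,::-1])
    for q in("orange_washer_mid","spindle","blue_washer_mid","shaft_top"):
        for r in masks_of(q,p)[:3]:
            c,_=cloud(p,r["mask"]);print(n,q,round(r["confidence"],2),r["point"],r["mask"].sum(),np.median(c,0).round(3),c.min(0).round(3),c.max(0).round(3))
o=get_obs();print(o["t"],o["ee_pos"],o["eef_rot"],o["width"],o["force"])
E
```

```text
top orange_washer_mid 0.98 [250.4, 185.8] 663 [0.579 0.121 0.075] [0.551 0.091 0.045] [0.617 0.158 0.08 ]
top spindle 0.77 [248.4, 188.4] 3560 [0.572 0.116 0.046] [ 0.502  0.043 -0.003] [0.67  0.198 0.092]
top blue_washer_mid 0.57 [395.0, 202.7] 525 [ 0.548 -0.152  0.061] [ 0.518 -0.182  0.044] [ 0.582 -0.123  0.066]
top shaft_top 0.96 [250.7, 191.7] 3421 [0.57  0.116 0.046] [ 0.503  0.045 -0.004] [0.657 0.196 0.092]
scene orange_washer_mid 0.58 [363.7, 224.0] 829 [0.583 0.119 0.075] [0.487 0.09  0.   ] [0.611 0.152 0.089]
scene blue_washer_mid 0.84 [223.1, 202.4] 468 [ 0.565 -0.145  0.061] [ 0.519 -0.18   0.046] [ 0.579 -0.121  0.065]
scene shaft_top 0.65 [367.0, 244.6] 3840 [0.608 0.119 0.042] [ 0.469  0.044 -0.002] [0.66  0.209 0.09 ]
0.5 [0.16505343 0.49836365 0.24228626] [ 1.59224037e-01  9.87242475e-01 -2.67962816e-05 -1.35553447e-05] 0.08547527135644593 [-0.63082823 -0.30181581  0.40608421]
```

View pics/top0.png

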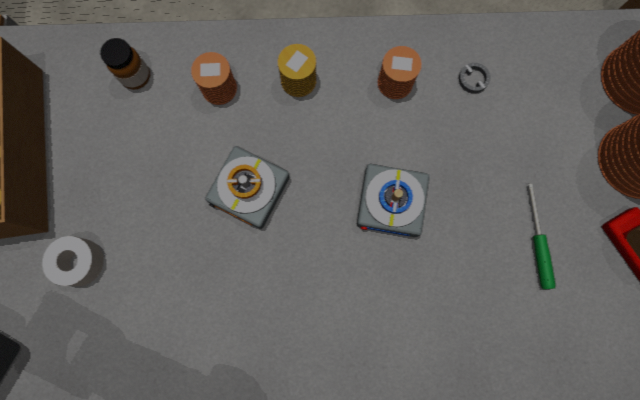

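View pics/scene0.png

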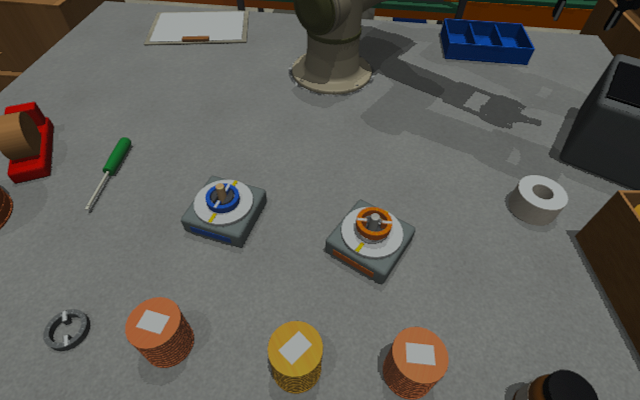

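Top view: orange washer near (243,181), with white tab lines roughly horizontal and yellow marks near (257,162) and (235,204). The blue washer is at (396,197), well clear. Next I'll measure the angles.

```bash
python3 - <<'E'
from h import *
for n,(u0,v0) in(("top",(243,181)),("scene",(374,225))):
    p=read_camera(n)
    hsv=cv2.cvtColor(p["color"],cv2.COLOR_RGB2HSV);H,S,V=[hsv[...,i].astype(int) for i in range(3)]
    vv,uu=np.mgrid[:400,:640];near=np.hypot(uu-u0,vv-v0)<42
    def pts(m,h):
        v,u=np.nonzero(m&near);return onplane(p,np.c_[u,v].astype(float),h)[:,:2]
    def ang(q): w=np.linalg.svd(q-q.mean(0))[2][0];return np.degrees(np.arctan2(w[1],w[0]))%180
    y=pts((H>22)&(H<35)&(S>110)&(V>110),.048)
    o=pts((H>5)&(H<21)&(S>150)&(V>120),.076);c=cv2.minEnclosingCircle(o.astype(np.float32))
    o=o[np.hypot(*(o-np.median(o,0)).T)<.036];c=cv2.minEnclosingCircle(o.astype(np.float32))
    print(n,"yellow",len(y),y.mean(0),ang(y),"orange",len(o),c)
    w=pts((S<60)&(V>150),.076);r=np.hypot(*(w-c[0]).T);w=w[(r<.0285)&(r>.010)];print(" white",len(w),w.mean(0) if len(w) else 0,ang(w) if len(w)>2 else 0)
    # disc: pts of bright grey
    d=pts((S<60)&(V>150),.048);e=cv2.fitEllipse(cv2.convexHull(d[np.hypot(*(d-y.mean(0)).T)<.06].astype(np.float32)*1000));print(" disc",e)
    cr=p["color"][v0-45:v0+45,u0-55:u0+55,::-1];cv2.imwrite(f"pics/{n}c.png",cv2.resize(cr,None,fx=6,fy=6,interpolation=cv2.INTER_CUBIC))
    b=p["color"][v0-45:v0+45,u0-55:u0+55]
E
python3 -c "
import cv2,numpy as np
a=cv2.imread('pics/topc.png');b=cv2.imread('pics/scenec.png');cv2.imwrite('pics/both.png',cv2.resize(np.hstack([a,b])[:, :],(800,328)))"
```

```text
top yellow 73 [0.58017021 0.12238234] 151.55394619087784 orange 275 ((0.5809897780418396, 0.12237649410963058), 0.029598718509078026)
 white 0 0 0Traceback (most recent call last):
  File "<stdin>", line 15, in <module>
cv2.error: OpenCV(4.12.0) /io/opencv/modules/imgproc/src/shapedescr.cpp:356: error: (-215:Assertion failed) n >= 0 && (depth == CV_32F || depth == CV_32S) in function 'fitEllipseNoDirect'

[ WARN:0@0.018] global loadsave.cpp:275 findDecoder imread_('pics/topc.png'): can't open/read file: check file path/integrity
[ WARN:0@0.018] global loadsave.cpp:275 findDecoder imread_('pics/scenec.png'): can't open/read file: check file path/integrity
Traceback (most recent call last):
IndexError: too many indices for array: array is 1-dimensional, but 2 were indexed
```

```bash
cat > m.py <<'E'
from h import *
import sys
tag=sys.argv[1]; h=float(sys.argv[2]); ims=[]
C=np.array([.5806,.1224])
for n in("top","scene"):
    p=read_camera(n)
    hsv=cv2.cvtColor(p["color"],cv2.COLOR_RGB2HSV).astype(int);H,S,V=[hsv[...,i] for i in range(3)]
    v,u=np.mgrid[:400,:640];uv=np.c_[u.ravel(),v.ravel()].astype(float)
    def pts(m,z,r0,r1):
        q=onplane(p,uv,z)[:,:2];r=np.hypot(*(q-C).T);return q[m.ravel()&(r<r1)&(r>r0)]
    def ang(q): d=q-C;a=np.arctan2(d[:,1],d[:,0]);return np.degrees(np.angle(np.exp(2j*a).mean())/2)%180
    y=pts((H>22)&(H<35)&(S>110)&(V>100),.048,.034,.056)
    o=pts((H>5)&(H<21)&(S>150)&(V>110),h,.018,.036)
    w=pts((S<80)&(V>125),h,.013,.0285)
    print(n,"yellow",len(y),y.mean(0).round(4),ang(y).round(1),"orange",len(o),cv2.minEnclosingCircle(o.astype(np.float32)),"white",len(w),w.mean(0).round(4),ang(w).round(1))
    f,R,t=cam(p);X=R@[C[0],C[1],h]+t;a,b=int(f*X[0]/X[2]+p["cx"]),int(f*X[1]/X[2]+p["cy"]);print(a,b)
    ims.append(cv2.resize(p["color"][b-40:b+40,a-40:a+40,::-1],(400,400),interpolation=cv2.INTER_CUBIC))
cv2.imwrite(f"pics/{tag}.png",np.hstack(ims))
o=get_obs();print(o["t"],o["ee_pos"],o["width"],o["force"])
E
python3 m.py both 0.076
```

```text
top yellow 63 [0.5808 0.1227] 151.7 orange 283 ((0.580599844455719, 0.12212370336055756), 0.03003382682800293) white 52 [0.5823 0.1175] 91.7
243 180
scene yellow 37 [0.6139 0.1048] 152.1 orange 331 ((0.5801249146461487, 0.12340278923511505), 0.03046339936554432) white 58 [0.5762 0.1239] 95.0
373 220
0.65 [0.16504474 0.49836489 0.24229887] 0.08562284032671001 [-0.34779728 -0.36292734  0.19223889]
```

View pics/both.png

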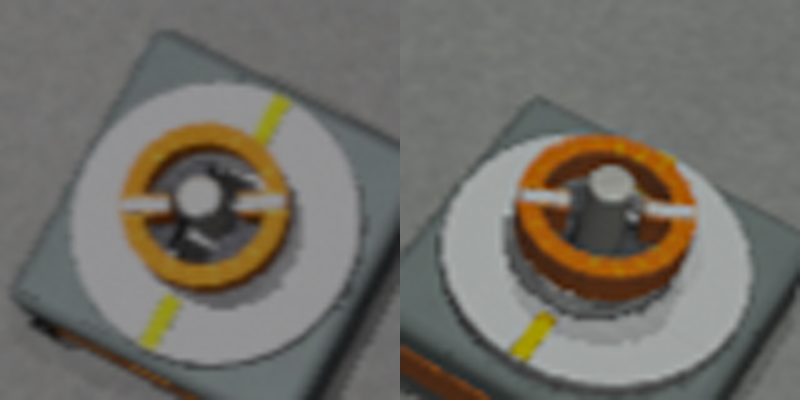

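White tabs lie at about 92° and the keyway line at about 152°, so the shortest turn is +60° (CCW seen from above). The task text suggests the opposite sense. I trust the picture, which agrees between both cameras. I'll move over the washer.

carry_out --series '[{"tx": 30, "ty": -27, "yaw": -0.04, "gripper": 1}, {"tx": 30, "ty": -27, "yaw": -0.04}, {"tx": 30, "ty": -27, "yaw": -0.04}, {"tx": 30, "ty": -27, "yaw": -0.04}, {"tx": 30, "ty": -27, "yaw": -0.04}, {"tx": 30, "ty": -27, "yaw": -0.04}, {"tx": 30, "ty": -27, "yaw": -0.04}, {"tx": 30, "ty": -27, "yaw": -0.04}, {"tx": 30, "ty": -27, "yaw": -0.04}, {"tx": 30, "ty": -27, "yaw": -0.04}, {"tx": 30, "ty": -27, "yaw": -0.04}, {"tx": 30, "ty": -27, "yaw": -0.04}]' --squeeze 25

```text
invalid input at $.series[0]: expected keys gripper, tx, ty, tz, yaw
```

carry_out --series '[{"tx": 28, "ty": -26}, {"tx": 27, "ty": -26}, {"tz": -25}, {"tz": -25}, {"tz": -25}, {"tz": 0}, {"tz": 0}]'

```text
invalid input at $.series[0]: expected keys gripper, tx, ty, tz, yaw
```

carry_out --series '[{"gripper": 1, "tx": 30, "ty": -27, "tz": 0, "yaw": -0.04}, {"gripper": 1, "tx": 30, "ty": -27, "tz": 0, "yaw": -0.04}, {"gripper": 1, "tx": 30, "ty": -27, "tz": 0, "yaw": -0.04}, {"gripper": 1, "tx": 30, "ty": -27, "tz": 0, "yaw": -0.04}, {"gripper": 1, "tx": 30, "ty": -27, "tz": 0, "yaw": -0.04}, {"gripper": 1, "tx": 30, "ty": -27, "tz": 0, "yaw": -0.04}, {"gripper": 1, "tx": 30, "ty": -27, "tz": 0, "yaw": -0.04}, {"gripper": 1, "tx": 30, "ty": -27, "tz": 0, "yaw": -0.04}, {"gripper": 1, "tx": 30, "ty": -27, "tz": 0, "yaw": -0.04}, {"gripper": 1, "tx": 30, "ty": -27, "tz": 0, "yaw": -0.04}, {"gripper": 1, "tx": 30, "ty": -27, "tz": 0, "yaw": -0.04}, {"gripper": 1, "tx": 30, "ty": -27, "tz": 0, "yaw": -0.04}]' --squeeze 25

```text
t: 1.65
ee_pos: [0.5263, 0.1727, 0.2424]
eef_rot: [0.39, 0.921, 0.0, 0.0]
force: [0.2, -0.2, 0.1]
width: 0.0854
grasp_force: 0.0
```

carry_out --series '[{"gripper": 1, "tx": 28, "ty": -26, "tz": 0, "yaw": 0}, {"gripper": 1, "tx": 27, "ty": -26, "tz": 0, "yaw": 0}, {"gripper": 1, "tx": 0, "ty": 0, "tz": -25, "yaw": 0}, {"gripper": 1, "tx": 0, "ty": 0, "tz": -25, "yaw": 0}, {"gripper": 1, "tx": 0, "ty": 0, "tz": -25, "yaw": 0}, {"gripper": 1, "tx": 0, "ty": 0, "tz": 0, "yaw": 0}, {"gripper": 1, "tx": 0, "ty": 0, "tz": 0, "yaw": 0}]'

```text
t: 2.23
ee_pos: [0.5798, 0.1224, 0.1671]
eef_rot: [0.389, 0.921, -0.0, -0.001]
force: [0.8, -0.2, 0.4]
width: 0.085
grasp_force: 0.0
```

carry_out --series '[{"gripper": 1, "tx": 1, "ty": 0, "tz": -25, "yaw": 0}, {"gripper": 1, "tx": 0, "ty": 0, "tz": -25, "yaw": 0}, {"gripper": 1, "tx": 0, "ty": 0, "tz": -20, "yaw": 0}, {"gripper": 1, "tx": 0, "ty": 0, "tz": -15, "yaw": 0}, {"gripper": 1, "tx": 0, "ty": 0, "tz": -10, "yaw": 0}, {"gripper": 1, "tx": 0, "ty": 0, "tz": 0, "yaw": 0}, {"gripper": 0.2, "tx": 0, "ty": 0, "tz": 0, "yaw": 0}, {"gripper": 0.2, "tx": 0, "ty": 0, "tz": 0, "yaw": 0}, {"gripper": 0.2, "tx": 0, "ty": 0, "tz": 0, "yaw": 0}, {"gripper": 0.2, "tx": 0, "ty": 0, "tz": 0, "yaw": 0}, {"gripper": 0.2, "tx": 0, "ty": 0, "tz": 0, "yaw": 0}, {"gripper": 0.2, "tx": 0, "ty": 0, "tz": 0, "yaw": 0}]' --squeeze 25

```text
t: 3.23
ee_pos: [0.582, 0.1225, 0.0744]
eef_rot: [0.389, 0.921, 0.001, 0.002]
force: [-1.9, 0.3, 5.9]
width: 0.0591
grasp_force: 25.7
```

carry_out --series '[{"gripper": 0.2, "tx": 0, "ty": 0, "tz": 0, "yaw": 0.105}, {"gripper": 0.2, "tx": 0, "ty": 0, "tz": 0, "yaw": 0.105}, {"gripper": 0.2, "tx": 0, "ty": 0, "tz": 0, "yaw": 0.105}, {"gripper": 0.2, "tx": 0, "ty": 0, "tz": 0, "yaw": 0.105}, {"gripper": 0.2, "tx": 0, "ty": 0, "tz": 0, "yaw": 0.105}, {"gripper": 0.2, "tx": 0, "ty": 0, "tz": 0, "yaw": 0.105}, {"gripper": 0.2, "tx": 0, "ty": 0, "tz": 0, "yaw": 0.105}, {"gripper": 0.2, "tx": 0, "ty": 0, "tz": 0, "yaw": 0.105}, {"gripper": 0.2, "tx": 0, "ty": 0, "tz": 0, "yaw": 0.105}, {"gripper": 0.2, "tx": 0, "ty": 0, "tz": 0, "yaw": 0.105}, {"gripper": 0.2, "tx": 0, "ty": 0, "tz": 0, "yaw": 0}, {"gripper": 0.2, "tx": 0, "ty": 0, "tz": 0, "yaw": 0}]'

```text
t: 4.23
ee_pos: [0.5814, 0.1224, 0.073]
eef_rot: [-0.123, 0.992, -0.0, 0.001]
force: [0.1, 0.1, -2.3]
width: 0.0588
grasp_force: 27.0
```

```bash
python3 m.py turned 0.076; python3 -c "
from h import *
print(get_obs()['eef_rot'])"
```

```text
top yellow 0 [nan nan] nan orange 0 ((0.0, 0.0), 0.0) white 306 [0.5817 0.1248] 5.9
243 180
scene yellow 35 [0.6185 0.1024] 152.2 orange 51 ((0.6055469512939453, 0.12736311554908752), 0.013669565320014954) white 0 [nan nan] nan
373 220
4.3333 [0.58122507 0.12240077 0.07271127] 0.05894199988306615 [-0.50049294 -0.29742187 -1.89656072]
[-1.23389573e-01  9.92358261e-01 -2.84165684e-05  3.07133762e-04]m.py:15: RuntimeWarning: Mean of empty slice.
  print(n,"yellow",len(y),y.mean(0).round(4),ang(y).round(1),"orange",len(o),cv2.minEnclosingCircle(o.astype(np.float32)),"white",len(w),w.mean(0).round(4),ang(w).round(1))
  ret = um.true_divide(
m.py:11: RuntimeWarning: Mean of empty slice.
  def ang(q): d=q-C;a=np.arctan2(d[:,1],d[:,0]);return np.degrees(np.angle(np.exp(2j*a).mean())/2)%180
  ret = ret.dtype.type(ret / rcount)
```

View pics/turned.png

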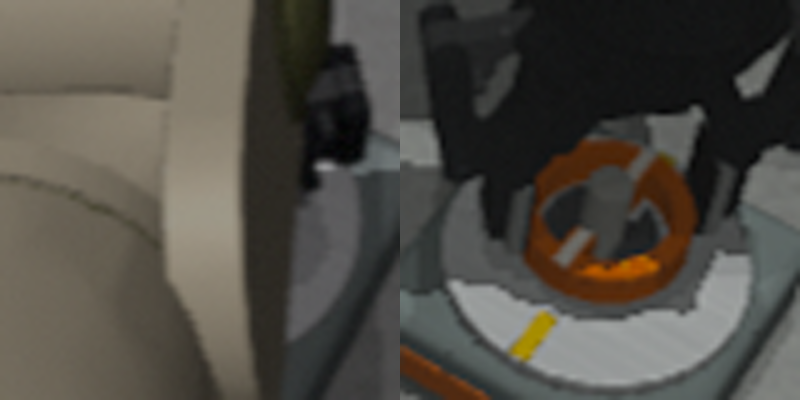

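Scene view: the white tabs (570,250)–(650,160) now line up with the yellow marks, and the washer is still proud. I'll lower slightly and release.

carry_out --series '[{"gripper": 0.2, "tx": 0, "ty": 0, "tz": -3, "yaw": 0}, {"gripper": 0.2, "tx": 0, "ty": 0, "tz": -3, "yaw": 0}, {"gripper": 0.2, "tx": 0, "ty": 0, "tz": 0, "yaw": 0}, {"gripper": 1, "tx": 0, "ty": 0, "tz": 0, "yaw": 0}, {"gripper": 1, "tx": 0, "ty": 0, "tz": 0, "yaw": 0}, {"gripper": 1, "tx": 0, "ty": 0, "tz": 0, "yaw": 0}, {"gripper": 1, "tx": 0, "ty": 0, "tz": 0, "yaw": 0}, {"gripper": 1, "tx": 0, "ty": 0, "tz": 0, "yaw": 0}, {"gripper": 1, "tx": 0, "ty": 0, "tz": 0, "yaw": 0}]'

```text
t: 5.08
ee_pos: [0.5811, 0.1224, 0.0664]
eef_rot: [-0.125, 0.992, -0.0, 0.0]
force: [0.5, -0.1, -0.3]
width: 0.0853
grasp_force: 0.0
```

carry_out --series '[{"gripper": 1, "tx": 0, "ty": 0, "tz": 15, "yaw": 0}, {"gripper": 1, "tx": 0, "ty": 0, "tz": 25, "yaw": 0}, {"gripper": 1, "tx": 0, "ty": 0, "tz": 30, "yaw": 0}, {"gripper": 1, "tx": 0, "ty": 0, "tz": 30, "yaw": 0}, {"gripper": 1, "tx": -30, "ty": 25, "tz": 0, "yaw": 0}, {"gripper": 1, "tx": -30, "ty": 25, "tz": 0, "yaw": 0}, {"gripper": 1, "tx": -30, "ty": 25, "tz": 0, "yaw": 0}, {"gripper": 1, "tx": -30, "ty": 25, "tz": 0, "yaw": 0}, {"gripper": 1, "tx": -30, "ty": 25, "tz": 0, "yaw": 0}, {"gripper": 1, "tx": -30, "ty": 25, "tz": 0, "yaw": 0}, {"gripper": 1, "tx": 0, "ty": 0, "tz": 0, "yaw": 0}, {"gripper": 1, "tx": 0, "ty": 0, "tz": 0, "yaw": 0}]'

```text
t: 6.08
ee_pos: [0.4, 0.2734, 0.1667]
eef_rot: [-0.126, 0.992, 0.0, 0.0]
force: [0.9, -0.5, 0.6]
width: 0.0855
grasp_force: 0.0
```

```bash
python3 m.py after 0.062
python3 - <<'E'
from h import *
for n in("top","scene"):
    p=read_camera(n);r=masks_of("orange_washer_mid",p)
    if r:
        c,_=cloud(p,r[0]["mask"]);print(n,r[0]["confidence"],np.percentile(c,[10,50,90],axis=0).round(4))
E
```

```text
top yellow 61 [0.5818 0.1221] 151.6 orange 262 ((0.5805750489234924, 0.12165001034736633), 0.02974681928753853) white 65 [0.5821 0.1227] 151.4
244 182
scene yellow 55 [0.5891 0.1182] 151.9 orange 306 ((0.5800747275352478, 0.12395337224006653), 0.030422162264585495) white 75 [0.5704 0.1236] 161.1
372 225
6.1833 [0.4016722  0.27212973 0.16645388] 0.0855076389706068 [ 0.94304182  0.30654445 -0.13560505]
top 0.94 [[0.5554 0.0976 0.0564]
 [0.5785 0.1202 0.0611]
 [0.6038 0.1451 0.0632]]
scene 0.9 [[0.5611 0.0985 0.0516]
 [0.5951 0.1211 0.0616]
 [0.6081 0.1459 0.0633]]
```

View pics/after.png

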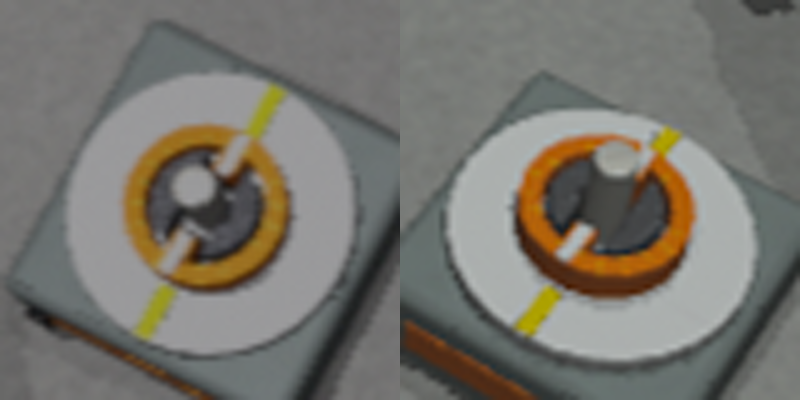

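Both views show the washer flat on the disc, with its top at about 62 mm and tabs in line with the yellow marks (151.4° against 151.6°). The arm is clear.

```bash
python3 -c "
from workcell import *
print(close_job())"
```

```text
the job is handed in; nothing more can be done
None
```

The orange washer is home: the last pictures showed it flat on its disc, tabs in the keyways, the blue washer was never approached, and I handed the job in at about 6 s (no verdict came back); the tabs started about 60° clockwise of the keyways, not counter-clockwise as the text says, so I turned it 60° counter-clockwise.

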